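Check the air pump's oil with its dipstick

ROBOT

A 7-joint arm with a two-finger parallel gripper is mounted at the origin on the work surface. World frame = base frame: x ahead of the robot, y to its left, z up, the work surface at z = 0. Lengths are in m, angles in rad, forces in N, time in s.
With the tool pointing down it reaches from about 0.425 to 0.925 m from the base axis. Payload 6.8 kg.
Tool frame: the origin (TCP) lies on the front face of the gripper's body, between the roots of the fingers; the fingertips stand 73 mm ahead of it and the grasp point (between the pads) lies 54 mm ahead of it; z points along the fingers, y is the line along which they close (so a half turn about z gives the same grasp; the last joint's range is limited). The gripper opens to 85 mm and grips with 20 to 120 N. Pads are 22 mm wide; open, the fingers measure 114 mm over their backs; the gripper's body (76 mm by 85 mm) begins 54 mm behind the grasp point. The pads swing forward as they close: fully open they stand 13 mm farther back than shut.
Start: joints at [-1.438, 0.477, 0.022, 1.555, -0.011, 1.109, -0.083], TCP at [0.161, 0.656, 0.304] pointing down, gripper open.
Joint ranges: [-2.96, 2.96], [-0.34, 2.1], [-1.41, 1.46], [0.24, 2.44], [-1.37, 4.51], [0.17, 1.92], [-2.96, 2.96]. Speed limits (rad/s): [2.39, 2.39, 3.14, 3.14, 3.14, 3.14, 3.14].

INTERFACE

Orientations are given as a unit quaternion [w, x, y, z].
In Python, from station import bot, optics gives the robot as it stands.
- The arm moves only by the tool drive_tool, never from a script. Its argument "deltas" is a list of rows, each an object with "gripper": the closure in counts, from 0 (fully open) to 255 (shut); "offset": the shift along the tool's x, y, z in units of 1000 mm (1.0 is 1000 mm), a list of three; "angular": the turn, a rotation vector about the tool's x, y, z in units of 45 degrees (1.0 is 45 degrees), a list of three. In form: [{"gripper": gripper, "offset": [dx, dy, dz], "angular": [rx, ry, rz]}, ...]. A call has 1 to 5 rows; each row is the pose to reach, as a shift and turn from the pose commanded when the call began, along the tool's axes at that moment; what a row does not reach only later rows make up. A row lasts 1/10 s, in which the tool goes at most 50 mm and 8.59 degrees, less where a joint would pass 70% of its speed; a pose out of reach is approached as far as the arm can. A call with a number of a shift or a turn outside -1 to 1 is refused whole. A call with a gripper value outside its range is refused whole. The fingers move at their own pace and stop on an object; "grip_force" is the grip in N (left out, the last holds). Time passes only in rows, so rows that repeat a pose let the fingers close. It gives the time, the measured TCP pose, the force, the opening and the grip force at its end, in the units of the state.
- bot.get_obs(): the state, without advancing time (a new reading comes with each control period).
- optics.read_camera(name): name is "scene" or "top" or "wrist"; returns the picture (420x560x3 uint8, blue, green, red); there is no depth.
- optics.camera_model(name): a dict with "fx", "fy", "cx", "cy" (pixels), "cam_to_world" (4x4, takes a point from camera to world coordinates). Camera axes: x right, y up, looking along -z (the intrinsics and any distortion apply to the point x, -y, -z); pixel columns grow to the right and rows downward; lengths in m; the calibration is good to about 2 mm. A picture is of the moment at which its call begins: read the wrist's pose just before it. camera_model takes no time and is no camera call; for the wrist camera it gives the pose at the moment of the call.
- bot.hand_in(): hands the job in; it is judged then, once.
The state is a dict: "t": time; "q": joint angles; "joint_vel": joint speeds; "joint_torque": joint torques, N m; "eef_pos": TCP position; "tool_rot": TCP orientation; "contact_force": force on the tool from outside, world axes, zero at the start; "torque": the same for the moment, N m; "gripper_width": opening from 0.0 (shut) to 1.0 (fully open); "grasp_force": force on a finger pad.
Only numpy, scipy, OpenCV 4.12 (cv2) and the standard library are available. Lean on these libraries where they do the work, as an engineer would, in place of code of your own. Each camera call takes 0.05 s, during which the arm holds its last target. There are 200 camera calls.

TASK

Check the oil of the air pump on the laboratory bench: take the wiped dipstick that lies across the steel tray by its yellow grip, slide it into the pump's slanting dipstick tube, without forcing it, until its collar sits fully home on the mouth, and draw it right out again. Then present it for reading, held still and level with its tip over the tray to catch drips, about a hand's breadth above its rim: finish while holding it there, without putting it down or letting go. Never let the dipstick touch the bench, and leave the other things where they stand.

Things in the scene. Friction and masses are not known exactly. Their poses are not given: they have to be found in the camera images.
- dipstick: oil dipstick, 176 mm, 65 g: flat steel blade 10 x 4 x 120 mm (last 8 mm 6 mm wide), brass collar disc 31 mm diameter, 6 mm thick, then yellow grip 50 mm long, 16 wide (y), 24 high (z). Origin: on the axis at the collar's front face, which stops on the tube mouth; x to the tip, z normal to the blade. It starts flat across the tray's long rims, z up, grip sticking out past the tray's +y side, 30 mm over the bench
- dipstick_tip (a point): the tip of the blade, which bears the black level marks; 120 mm ahead of the dipstick's origin along its x
- dipstick_grip (a point): the middle of the yellow grip, 31 mm behind the dipstick's origin along its x; pinch it here across its 16 mm width (the dipstick's y)
- guide_tube: rigid steel dipstick tube on the pump's +y flank, slanting up at 50 degrees from the horizontal. Origin: centre of its open mouth; z points out along its axis (push the dipstick along -z). Bore 14 mm, flared to 23 mm in the last 12 mm; outside 19 mm, 28 mm at the mouth. 126 mm deep, open below: only the collar stops the dipstick, when the dipstick's origin reaches the mouth
- pump: air pump, fixed: base 340 x 130 mm, blue crankcase with finned cylinder (212 mm tall) at the -x end, grey motor at the +x end. Origin: centre of its underside; x along the shaft to the fan cowl, y to the side with the tube, z up. The tube's mouth lies at x -90, y +149, z +142 mm; the crankcase's flank at y +55, its top at z 126 mm
- tray: fixed steel drip tray, 200 mm (x) by 90 mm (y) outside, 40 mm tall, walls and floor 4 mm thick, lined with white paper. Origin: centre of its underside, z up
- table: the white bench top, its surface at z = 0
- tube_rack: white foam rack 60 x 190 mm holding blood tubes with purple caps, 90 mm tall; loose, not part of the job. Origin: centre of its underside
- amber_bottle: brown glass reagent bottle, 60 mm diameter, 130 mm tall; loose, not part of the job. Origin: centre of its underside
- white_jar: white plastic jar with black cap, 56 mm diameter, 70 mm tall; loose, not part of the job. Origin: centre of its underside
- dropper_bottle: small brown dropper bottle, 28 mm diameter, 55 mm tall; loose, not part of the job. Origin: centre of its underside
- slide_box: blue box for microscope slides, 85 x 90 x 34 mm, lying flat; loose, not part of the job. Origin: centre of its underside
- dish: clear shallow round dish, 84 mm diameter, 15 mm tall; loose, not part of the job. Origin: centre of its underside
- marker: black marker pen with red cap, 130 mm long, 14 mm thick, lying on the bench; loose, not part of the job. Origin: centre of its underside
Things that resemble listed ones, but are neither listed nor needed, are in the scene too. Of the things that look like the tray, take the one that is farthest to the robot's left at the start.

How it is judged:
On the way, in this order (a step that is already met when the one before it is completed fails the run):
1. the dipstick is fully home in the tube: its collar's front face within 4 mm of the mouth and the blade within 5 degrees of the tube's axis, held 0.2 s (distance between dipstick and guide_tube below 0.004 m and angle between the x axis of dipstick and the z axis of guide_tube, either way round below 0.09 rad and z of dipstick_tip in the frame of guide_tube below -0.112 m), for 0.2 s.
2. it is drawn out again, in the fingers, the tip at least 15 mm clear of the mouth (z of dipstick_tip in the frame of guide_tube above 0.015 m and contact force between dipstick and the fingers above 0.5 N and contact force between dipstick and pump below 0.05 N), for 0.1 s.
At the end, for the whole second after the job is handed in: The dipstick, dipped fully home and drawn out, is held in the fingers, still, within 8 degrees of level, its tip above the tray's outline and at least 30 mm above its rim (70 mm above the bench), touching neither tray, pump nor bench (angle between dipstick's own x axis and vertical between 1.4308 and 1.7108 rad and x of dipstick_tip in the frame of tray between -0.1 and 0.1 m and y of dipstick_tip in the frame of tray between -0.045 and 0.045 m and z of dipstick_tip in the frame of tray above 0.07 m and height (world z) of dipstick above 0.07 m and contact force between dipstick and the fingers above 0.5 N and contact force between dipstick and tray below 0.05 N and contact force between dipstick and pump below 0.05 N and contact force between dipstick and table below 0.05 N and linear speed of dipstick below 0.03 m/s and angular speed of dipstick below 0.2 rad/s); the arm keeps its last pose, push and grip.
It fails at once if the wiped dipstick touches the bench top (contact force between dipstick and table above 0.3 N).
It fails at once if the dipstick is forced against the pump or its tube with more than 40 N (contact force between dipstick and pump above 40 N).
It fails at once if a bystander is moved by more than 30 mm or tipped (distance of any of tube_rack, amber_bottle, white_jar, dropper_bottle, slide_box, dish, marker from where it was at the start of the episode above 0.03 m or angle between any of tube_rack, amber_bottle, white_jar, dropper_bottle, slide_box, dish, marker's own z axis and vertical above 0.5 rad).
It also fails if it takes over 53 s, if anything falls off the work surface, if the arm or the gripper's body presses on something with over 40 N, if the wrist force passes 120 N, or if a joint passes its speed limit or range.

## Working session

There is one attempt and no reset: what is moved stays moved. The work goes in short steps, Python scripts to look and compute and a tool call to move; the robot and the scene stay as the last step left them, time stands still between calls to the robot, and variables do not carry over. Pictures are saved under pics/ and viewed, at most 10 in all, crops included, and the job is handed in when it is done.

Besides the shell and the picture viewer there is one more tool, called in YAML: its name, and indented under it one key for each argument. drive_tool: Moves the arm, as the interface text tells. Its arguments: {"type":"object","properties":{"deltas":{"type":"array"},"grip_force":{"type":"number"}},"required":["deltas"]}

```bash
mkdir -p pics; ls
python3 - <<'E'
from station import bot, optics
import cv2,json
o=bot.get_obs();print({k:(o[k] if not hasattr(o[k],'tolist') else o[k].tolist()) for k in o})
for n in("scene","top","wrist"):
    m=optics.camera_model(n);print(n,m)
    cv2.imwrite(f"pics/{n}0.png",optics.read_camera(n))
E
```

```text
pics
{'t': 0.0, 'q': [-1.4380607680120254, 0.47780966561256216, 0.022329369279573786, 1.5564580958356105, -0.011498942191908269, 1.1092971774827056, -0.08309965027954243], 'joint_vel': [-0.0015279690759297737, -1.9165401810753856e-05, 0.0012088171219755569, -0.0004818210065707753, 0.0005482124133375892, 0.001642890644738567, -4.6419253197325625e-05], 'joint_torque': [0.0003915055458492134, -59.64609146118164, 1.6082890704274178, -28.118439316749573, 0.012496216222643852, 0.009568493405822664, -1.2940043916387367e-05], 'eef_pos': [0.1608861539336958, 0.6550694539869587, 0.30291617558711514], 'tool_rot': [-4.404469467504684e-05, 0.12011125375064657, 0.9927600094715405, -0.0009210736015006141], 'contact_force': [1.2026782980971493, -0.4595001893363108, -0.38333750961463325], 'torque': [-0.02450741151025739, -0.04895192619366554, 0.03277973033678524], 'grasp_force': 0.0, 'gripper_width': 0.9963193037845797}
scene {'fx': 546.8251083131505, 'fy': 546.8251083131505, 'cx': 283.39570602969735, 'cy': 209.59473103246714, 'cam_to_world': array([[ 0.65738042, -0.49512725,  0.56806689,  1.22210089
[... 320 characters left out ...]
75274455e-03,  9.91728889e-01, -1.28338376e-01,
         3.90975697e-01],
       [-9.99997755e-01, -1.89102663e-03, -9.55638739e-04,
        -9.17391845e-03],
       [-1.19042583e-03,  1.28336413e-01,  9.91729977e-01,
         1.16210717e+00],
       [ 0.00000000e+00,  0.00000000e+00,  0.00000000e+00,
         1.00000000e+00]])}
wrist {'fx': 377.2053758605755, 'fy': 377.2053758605755, 'cx': 275.4325584038812, 'cy': 202.46790335949495, 'cam_to_world': array([[ 0.23854217, -0.91868692, -0.31482054,  0.08029608],
       [ 0.97112878,  0.22480625,  0.07981882,  0.67513471],
       [-0.00255488, -0.32477144,  0.94578908,  0.37302611],
       [ 0.        ,  0.        ,  0.        ,  1.        ]])}
```

View pics/scene0.png

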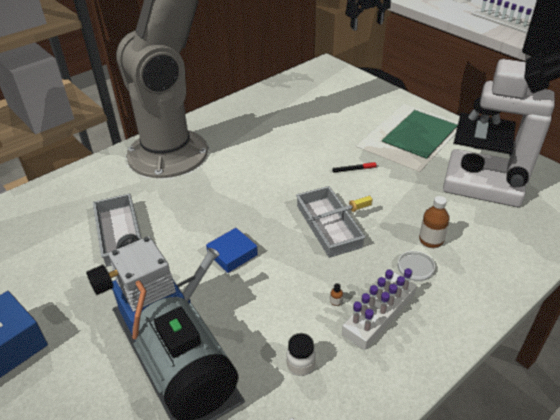

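View pics/top0.png

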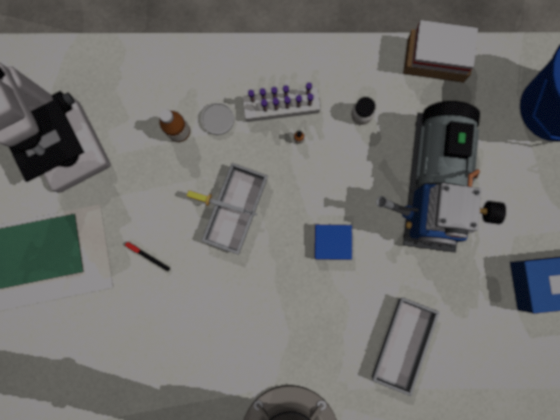

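The top view shows the dipstick's tray at px (235,208), with the yellow grip at (198,197). It's the leftmost of the two trays; the decoy is at (405,345). The pump is at (445,180) and its tube mouth is near (385,205). Next I'll enlarge both views.

Run:
```python
import cv2,numpy as np
t=cv2.imread("pics/top0.png");s=cv2.imread("pics/scene0.png")
def g(im,x,y,w,h,k):
    c=cv2.resize(im[y:y+h,x:x+w],None,fx=k,fy=k,interpolation=cv2.INTER_CUBIC)
    for i in range(0,w,10):
        cv2.line(c,(i*k,0),(i*k,4 if i%50 else 12),(0,0,255),1); 
        if i%20==0: cv2.putText(c,str(x+i),(i*k,22),0,.35,(0,0,255),1)
    for j in range(0,h,10):
        cv2.line(c,(0,j*k),(4,j*k),(0,0,255),1)
        if j%20==0: cv2.putText(c,str(y+j),(6,j*k+4),0,.35,(0,0,255),1)
    return c
a=g(t,180,155,100,100,4);b=g(t,375,95,100,150,4)
cv2.imwrite("pics/topcrop.png",np.hstack([np.vstack([a,np.zeros((200,400,3),np.uint8)]),b]))
a=g(s,290,170,100,90,4);b=g(s,85,210,160,100,4)
b=g(s,110,230,100,60,4)
c=g(s,160,230,100,150,4)
cv2.imwrite("pics/scenecrop.png",np.hstack([np.vstack([a,b]),c]))
```

```text
(no output)
```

View pics/topcrop.png

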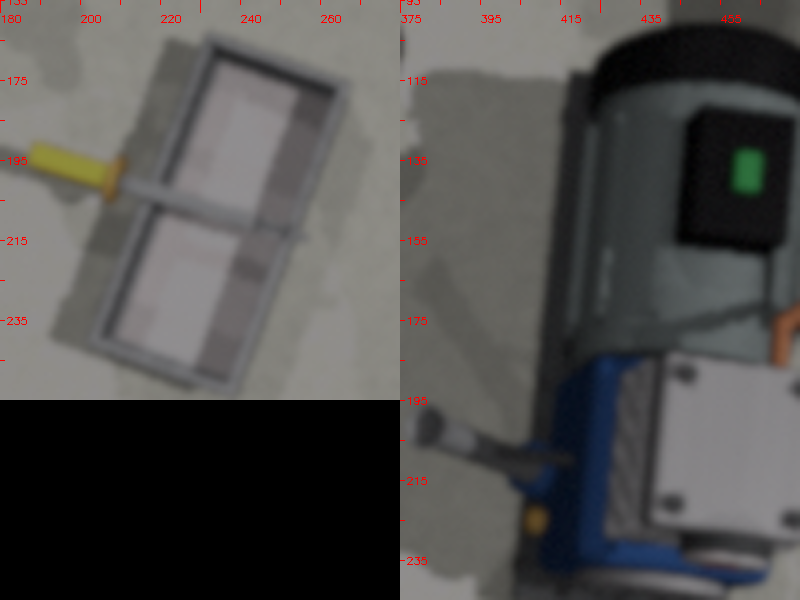

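View pics/scenecrop.png

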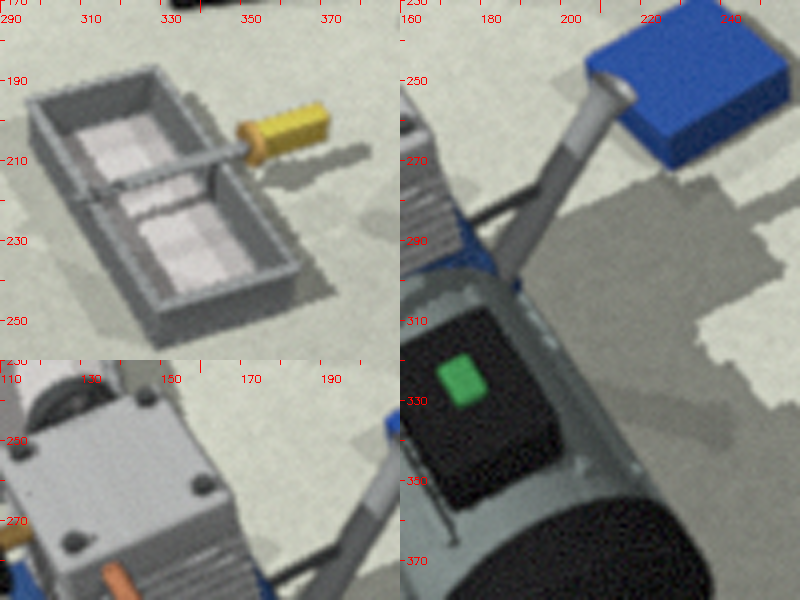

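The crops show these features:
- **Dipstick, top view:** the collar is at about (209,200), the grip end at (187.8,194) and the tip at about (255,213).
- **Dipstick, scene view:** the collar is at (352.5,206), the grip end at (371,199.5) and the tip at about (313,218).
- **Tube mouth:** it's at about (381.5,200.5) in the top view and (214,252.5) in the scene view.

```bash
cat > h.py <<'E'
import numpy as np, cv2
from scipy.spatial.transform import Rotation as R
from station import bot, optics
def ray(m,u,v):
    T=np.array(m["cam_to_world"]);d=np.array([(u-m["cx"])/m["fx"],-(v-m["cy"])/m["fy"],-1.])
    return T[:3,3],T[:3,:3]@d
def onz(m,u,v,z):
    o,d=ray(m,u,v);return o+d*(z-o[2])/d[2]
def proj(m,p):
    T=np.array(m["cam_to_world"]);c=T[:3,:3].T@(np.asarray(p)-T[:3,3])
    return np.array([m["cx"]-m["fx"]*c[0]/c[2],m["cy"]+m["fy"]*c[1]/c[2]])
def tri(obs):
    A=np.zeros((3,3));b=np.zeros(3);P=[]
    for m,u,v in obs:
        o,d=ray(m,u,v);d=d/np.linalg.norm(d);Q=np.eye(3)-np.outer(d,d);A+=Q;b+=Q@o;P.append((o,Q))
    x=np.linalg.solve(A,b);return x,[np.linalg.norm(Q@(x-o)) for o,Q in P]
def tool():
    o=bot.get_obs();q=np.array(o["tool_rot"]);return np.array(o["eef_pos"]),R.from_quat(q[[1,2,3,0]])
E
python3 - <<'E'
from h import *
np.set_printoptions(precision=4,suppress=True)
t=optics.camera_model("top");s=optics.camera_model("scene")
print("collar",tri([(t,209.2,200),(s,352.5,206.2)]),onz(t,209.2,200,.042),onz(s,352.5,206.2,.042))
print("gend",tri([(t,187.8,194),(s,371,199.5)]))
print("tip",onz(t,255.5,213.5,.042),onz(s,312.5,218.7,.042))
print("mouth",tri([(t,381.5,200.5),(s,214,252.5)]),onz(t,381.5,200.5,.142),onz(s,214,252.5,.142))
# tray rim corners crop->px, z=.04
for a,b in[(210,38),(345,88),(235,390),(95,342)]: print("rim top",onz(t,180+a/4,155+b/4,.04))
for a,b in[(33,102),(158,68),(298,265),(158,308)]: print("rim scene",onz(s,290+a/4,170+b/4,.04))
# pump base left edge
for a,b in[(570,75),(520,590)]: print("base",onz(t,375+(a-400)/4,95+b/4,.01))
E
```

```text
collar (array([0.555 , 0.195 , 0.0402]), [np.float64(0.0029421972660679634), np.float64(0.002942197266068037)]) [0.5528 0.1924 0.042 ] [0.5575 0.1963 0.042 ]
gend (array([0.5696, 0.247 , 0.0416]), [np.float64(0.0029186512517463143), np.float64(0.0029186512517464483)])
tip [0.5198 0.0801 0.042 ] [0.5244 0.0908 0.042 ]
mouth (array([ 0.538 , -0.2037,  0.1394]), [np.float64(0.0020686803689788547), np.float64(0.0020686803689787684)]) [ 0.5365 -0.205   0.142 ] [ 0.5415 -0.2034  0.142 ]
rim top [0.6407 0.1375 0.04  ]
rim top [0.6095 0.0548 0.04  ]
rim top [0.4263 0.1195 0.04  ]
rim top [0.4551 0.2037 0.04  ]
rim scene [0.4349 0.1253 0.04  ]
rim scene [0.464  0.2086 0.04  ]
rim scene [0.6486 0.1413 0.04  ]
rim scene [0.6189 0.0554 0.04  ]
base [ 0.7783 -0.3278  0.01  ]
base [ 0.451  -0.2853  0.01  ]
```

```bash
cat >> h.py <<'E'
from scipy.spatial.transform import Slerp
def plan(p1,R1,n=1):
    p0,R0=tool();S=Slerp([0,1],R.concatenate([R0,R1]));pp,Rp=p0,R0
    print("dist",np.round(np.linalg.norm(p1-p0),4),"ang",np.round(np.degrees((R0.inv()*R1).magnitude()),2))
    for i in range(1,n+1):
        a=i/n;p=p0+a*(p1-p0);Q=S(a)
        print("off",np.round(Rp.inv().apply(p-pp),4).tolist(),"ang",np.round((Rp.inv()*Q).as_rotvec()/(np.pi/4),4).tolist());pp,Rp=p,Q
def toolR(xd,yd,t):
    """dipstick axes xd, yd in world -> tool orientation with tool y = yd, tool z = -zd tilted t deg toward the tip"""
    zd=np.cross(xd,yd);t=np.radians(t);z=-np.cos(t)*zd+np.sin(t)*xd
    return R.from_matrix(np.column_stack([np.cross(yd,z),yd,z]))
def grasp_pose(G,xd,yd,t,back=0):
    Q=toolR(xd,yd,t);return G-(.054+back)*Q.as_matrix()[:,2],Q
def stick(yaw,pitch=0):
    """yaw of xd (deg), pitch down (deg)"""
    a,b=np.radians([yaw,pitch]);xd=np.array([np.cos(a)*np.cos(b),np.sin(a)*np.cos(b),-np.sin(b)]);yd=np.array([-np.sin(a),np.cos(a),0]);return xd,yd
E
python3 - <<'E'
from h import *
xd,yd=stick(-106.5);print(xd,yd)
p,Q=grasp_pose(np.array([.563,.2225,.042]),xd,yd,35,.10)
print(p,Q.as_matrix());plan(p,Q,3)
E
```

```text
[-0.28401534 -0.95881973 -0.        ] [ 0.95881973 -0.28401534  0.        ]
[0.58808729 0.30719329 0.16814941] [[ 0.23265175  0.95881973 -0.16290451]
 [ 0.78541915 -0.28401534 -0.54995641]
 [-0.57357644  0.         -0.81915204]]
dist 0.5673 ang 97.64
off [-0.1659, -0.0786, 0.0451] ang [0.2087, -0.1989, 0.6633]
off [-0.1713, 0.0219, 0.077] ang [0.2087, -0.1989, 0.6633]
off [-0.1215, 0.1143, 0.089] ang [0.2087, -0.1989, 0.6633]
```

drive_tool:
  deltas:
    - {"gripper": 0, "offset": [-0.166, -0.079, 0.045], "angular": [0.209, -0.199, 0.663]}
    - {"gripper": 0, "offset": [-0.166, -0.079, 0.045], "angular": [0.209, -0.199, 0.663]}
    - {"gripper": 0, "offset": [-0.166, -0.079, 0.045], "angular": [0.209, -0.199, 0.663]}
    - {"gripper": 0, "offset": [-0.166, -0.079, 0.045], "angular": [0.209, -0.199, 0.663]}
    - {"gripper": 0, "offset": [-0.166, -0.079, 0.045], "angular": [0.209, -0.199, 0.663]}
  grip_force: 40

```text
t: 0.65
eef_pos: [0.3086, 0.5344, 0.2573]
tool_rot: [0.069, 0.375, 0.92, -0.092]
contact_force: [0.8, -0.3, -1.6]
gripper_width: 1.004
grasp_force: 0.0
```

drive_tool:
  deltas:
    - {"gripper": 0, "offset": [-0.171, 0.022, 0.077], "angular": [0.209, -0.199, 0.663]}
    - {"gripper": 0, "offset": [-0.171, 0.022, 0.077], "angular": [0.209, -0.199, 0.663]}
    - {"gripper": 0, "offset": [-0.171, 0.022, 0.077], "angular": [0.209, -0.199, 0.663]}
    - {"gripper": 0, "offset": [-0.171, 0.022, 0.077], "angular": [0.209, -0.199, 0.663]}
    - {"gripper": 0, "offset": [-0.171, 0.022, 0.077], "angular": [0.209, -0.199, 0.663]}

```text
t: 1.15
eef_pos: [0.4496, 0.4185, 0.2124]
tool_rot: [0.13, 0.594, 0.774, -0.174]
contact_force: [-0.8, 0.6, -0.1]
gripper_width: 0.998
grasp_force: 0.0
```

Run:
```python
from h import *
xd,yd=stick(-106.5)
print(np.round(bot.get_obs()["q"],3),tool()[0],bot.get_obs()["t"])
p,Q=grasp_pose(np.array([.563,.2225,.042]),xd,yd,35,.10)
plan(p,Q,1)
```

```text
[-1.229  0.653  0.411  1.624  0.035  1.249 -0.608] [0.4496272  0.41854028 0.21235042] 1.15
dist 0.1831 ang 31.93
off [-0.1153, 0.1129, 0.0865] ang [0.2052, -0.1932, 0.6513]
```

drive_tool:
  deltas:
    - {"gripper": 0, "offset": [-0.115, 0.113, 0.087], "angular": [0.205, -0.193, 0.651]}
    - {"gripper": 0, "offset": [-0.115, 0.113, 0.087], "angular": [0.205, -0.193, 0.651]}
    - {"gripper": 0, "offset": [-0.115, 0.113, 0.087], "angular": [0.205, -0.193, 0.651]}
    - {"gripper": 0, "offset": [-0.115, 0.113, 0.087], "angular": [0.205, -0.193, 0.651]}
    - {"gripper": 0, "offset": [-0.115, 0.113, 0.087], "angular": [0.205, -0.193, 0.651]}

```text
t: 1.65
eef_pos: [0.5876, 0.3092, 0.1662]
tool_rot: [0.179, 0.763, 0.572, -0.241]
contact_force: [0.4, -0.8, 0.8]
gripper_width: 0.997
grasp_force: 0.0
```

Run:
```python
from h import *
xd,yd=stick(-106.5)
print(np.round(bot.get_obs()["q"],3),tool()[0],bot.get_obs()["t"])
w=optics.camera_model("wrist");im=optics.read_camera("wrist")
np.save("w1.npy",w,allow_pickle=True)
im=cv2.resize(im,None,fx=1.4,fy=1.4,interpolation=cv2.INTER_CUBIC)
cv2.imwrite("pics/w1.png",im)
for x in(-.056,-.031,0,.12): print(x,proj(w,np.array([.563,.2225,.042])+xd*(x+.031))*1.4)
print("mouth",proj(w,[.538,-.2037,.141])*1.4)
p,Q=grasp_pose(np.array([.563,.2225,.042]),xd,yd,35,.10)
plan(p,Q,1)
```

```text
[-1.03   0.89   0.566  1.435 -0.034  1.382 -0.814] [0.58760592 0.30919712 0.16617153] 1.65
-0.056 [386.88119251 269.68087937]
-0.031 [386.63104028 303.33829131]
0 [386.37393536 337.93117182]
0.12 [385.71471969 426.62713793]
mouth [484.04596172 624.67896741]
dist 0.0056 ang 0.54
off [-0.0043, 0.0034, 0.0011] ang [0.001, -0.0044, 0.0112]
```

View pics/w1.png

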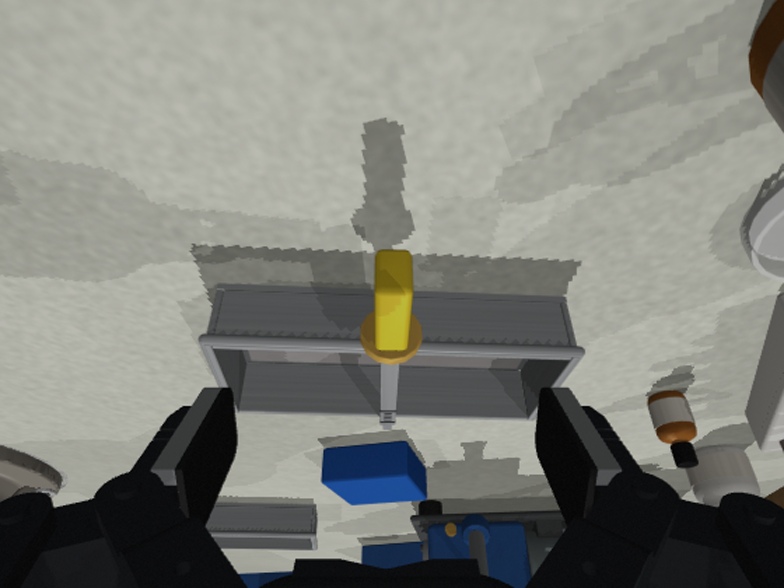

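Wrist view (1.4x): the grip runs from (393,256) to (393,348), the collar centre is at (391.5,338) and the tip at (388,424). That's about 5 px right of the prediction at the grip and 2 px at the tip, so I'll refine the estimate on z=0.042.

Run:
```python
from h import *
w=np.load("w1.npy",allow_pickle=True).item()
C=onz(w,391.5/1.4,338/1.4,.042);T=onz(w,388/1.4,425/1.4,.042);print(C,T,np.linalg.norm(T-C))
d=(T-C)/np.linalg.norm(T-C);yaw=np.degrees(np.arctan2(d[1],d[0]));print("yaw",yaw)
xd,yd=stick(yaw);G=C-.028*xd;print("G",G)
G[2]=.042
for b in(.1,0):
    p,Q=grasp_pose(G,xd,yd,35,b);plan(p,Q)
```

```text
[0.55664051 0.19199139 0.042     ] [0.52244592 0.08015141 0.042     ] 0.11695063999239311
yaw -107.00078846302102
G [0.56482729 0.21876781 0.042     ]
dist 0.0102 ang 0.99
off [-0.0068, 0.007, 0.0028] ang [0.0073, -0.0044, 0.0204]
dist 0.1033 ang 0.99
off [-0.0072, 0.0064, 0.1028] ang [0.0073, -0.0044, 0.0204]
```

drive_tool:
  deltas:
    - {"gripper": 0, "offset": [-0.003, 0.004, 0.05], "angular": [0.006, 0, 0.01]}
    - {"gripper": 0, "offset": [-0.003, 0.004, 0.05], "angular": [0.006, 0, 0.01]}
    - {"gripper": 0, "offset": [-0.003, 0.004, 0.05], "angular": [0.006, 0, 0.01]}
    - {"gripper": 0, "offset": [-0.003, 0.004, 0.05], "angular": [0.006, 0, 0.01]}

```text
t: 2.1
eef_pos: [0.5798, 0.2856, 0.1293]
tool_rot: [0.177, 0.764, 0.573, -0.239]
contact_force: [0.8, -0.6, 0.3]
gripper_width: 0.999
grasp_force: 0.0
```

Run:
```python
from h import *
print(np.round(bot.get_obs()["joint_vel"],3))
xd,yd=stick(-107);G=np.array([.5648,.2188,.042])
p,Q=grasp_pose(G,xd,yd,35,0);plan(p,Q)
```

```text
[ 0.    -0.004  0.007 -0.01   0.002 -0.002 -0.002]
dist 0.0572 ang 0.9
off [-0.0064, 0.0049, 0.0567] ang [0.0052, -0.0104, 0.0163]
```

drive_tool:
  deltas:
    - {"gripper": 0, "offset": [-0.006, 0.005, 0.03], "angular": [0.005, -0.01, 0.016]}
    - {"gripper": 0, "offset": [-0.006, 0.005, 0.055], "angular": [0.005, -0.01, 0.016]}
    - {"gripper": 0, "offset": [-0.006, 0.005, 0.055], "angular": [0.005, -0.01, 0.016]}
    - {"gripper": 0, "offset": [-0.006, 0.005, 0.055], "angular": [0.005, -0.01, 0.016]}

```text
t: 2.5
eef_pos: [0.5749, 0.2487, 0.0876]
tool_rot: [0.179, 0.767, 0.567, -0.242]
contact_force: [-0.6, 1.3, 0.4]
gripper_width: 1.001
grasp_force: 0.0
```

Run:
```python
from h import *
o=bot.get_obs();print(np.round(o["joint_vel"],3))
xd,yd=stick(-107);G=np.array([.5648,.2188,.042])
p,Q=grasp_pose(G,xd,yd,35,0);plan(p,Q)
print(np.round(o["contact_force"],2))
w=optics.camera_model("wrist");im=optics.read_camera("wrist")
cv2.imwrite("pics/w2.png",cv2.resize(im,None,fx=1.4,fy=1.4,interpolation=cv2.INTER_CUBIC))
```

```text
[-0.006 -0.011  0.004 -0.025  0.001 -0.002 -0.002]
dist 0.0017 ang 0.1
off [0.0003, -0.0009, 0.0015] ang [-0.0004, 0.0009, -0.0021]
[-0.56  1.31  0.41]
```

View pics/w2.png

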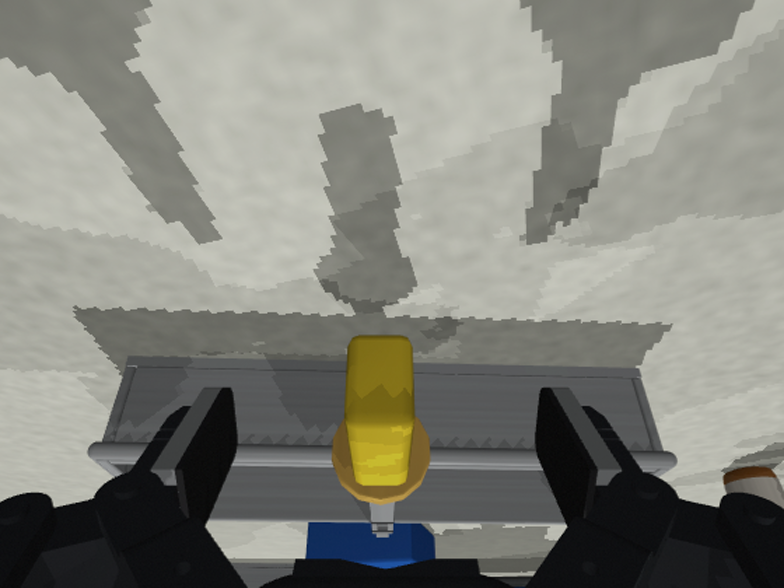

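The grip is centred between the fingers within about 1 mm: its axis is at px 381 and the fingers are centred at 386. The yaw matches too, so I'm closing the gripper.

drive_tool:
  deltas:
    - {"gripper": 0, "offset": [0, -0.001, 0.0015], "angular": [0, 0, 0]}
    - {"gripper": 255, "offset": [0, -0.001, 0.0015], "angular": [0, 0, 0]}
    - {"gripper": 255, "offset": [0, -0.001, 0.0015], "angular": [0, 0, 0]}
    - {"gripper": 255, "offset": [0, -0.001, 0.0015], "angular": [0, 0, 0]}
    - {"gripper": 255, "offset": [0, -0.001, 0.0015], "angular": [0, 0, 0]}
  grip_force: 70

```text
t: 3.05
eef_pos: [0.5734, 0.2465, 0.0856]
tool_rot: [0.179, 0.767, 0.566, -0.243]
contact_force: [-0.0, -0.5, 0.9]
gripper_width: 0.332
grasp_force: 0.0
```

drive_tool:
  deltas:
    - {"gripper": 255, "offset": [0, 0, 0], "angular": [0, 0, 0]}
    - {"gripper": 255, "offset": [0, 0, 0], "angular": [0, 0, 0]}
    - {"gripper": 255, "offset": [0, 0, 0], "angular": [0, 0, 0]}
    - {"gripper": 255, "offset": [0, 0, 0], "angular": [0, 0, 0]}
    - {"gripper": 255, "offset": [0, 0, 0], "angular": [0, 0, 0]}

```text
t: 3.55
eef_pos: [0.5734, 0.2464, 0.0856]
tool_rot: [0.179, 0.767, 0.566, -0.243]
contact_force: [0.4, -0.4, 2.0]
gripper_width: 0.18
grasp_force: 68.3
```

drive_tool:
  deltas:
    - {"gripper": 255, "offset": [-0.011, 0, -0.016], "angular": [0, 0, 0]}
    - {"gripper": 255, "offset": [-0.034, 0, -0.049], "angular": [0, 0, 0]}
    - {"gripper": 255, "offset": [-0.06, 0, -0.085], "angular": [0, 0, 0]}
    - {"gripper": 255, "offset": [-0.08, 0, -0.115], "angular": [0, 0, 0]}
    - {"gripper": 255, "offset": [-0.08, 0, -0.115], "angular": [0, 0, 0]}

```text
t: 4.05
eef_pos: [0.576, 0.2474, 0.2322]
tool_rot: [0.18, 0.769, 0.565, -0.238]
contact_force: [0.3, 0.0, -1.3]
gripper_width: 0.175
grasp_force: 68.2
```

Run:
```python
from h import *
np.set_printoptions(precision=4,suppress=True)
print(tool()[0],bot.get_obs()["t"],bot.get_obs()["grasp_force"])
t=optics.camera_model("top");s=optics.camera_model("scene")
M=np.array([.538,-.2037,.141])
for yaw in(78,82.6,86,90):
    for d in (.05,.1):
        xd,_=stick(yaw+180,50);P=M+d*xd
        print(yaw,d,"topcrop",(proj(t,P)-[375,95])*4+[400,0],"scenecrop",(proj(s,P)-[160,230])*4+[400,0])
# pump pose from mouth: base corners predicted in top crop
for yaw in(-7.4,-5,-4):
    a=np.radians(yaw);ex=np.array([np.cos(a),np.sin(a),0]);ey=np.array([-np.sin(a),np.cos(a),0])
    O=M+.09*ex-.149*ey;O[2]=0
    for c in[(-170,65),(170,65),(-170,-65)]:
        P=O+c[0]/1e3*ex+c[1]/1e3*ey+[0,0,.01];print(yaw,c,(proj(t,P)-[375,95])*4+[400,0],proj(t,P))
im=optics.read_camera("top");c=lambda im,x,y,w,h,k:cv2.resize(im[y:y+h,x:x+w],None,fx=k,fy=k,interpolation=cv2.INTER_CUBIC)
```

```text
[0.576  0.2474 0.2322] 4.05 68.2381796836853
78 0.05 topcrop [466.1422 440.6955] scenecrop [561.6891 161.9791]
78 0.1 topcrop [506.1297 460.3556] scenecrop [513.0031 234.2062]
82.6 0.05 topcrop [466.7745 436.2787] scenecrop [563.8126 165.1594]
82.6 0.1 topcrop [507.3279 451.8094] scenecrop [517.0622 240.7072]
86 0.05 topcrop [467.0096 432.985 ] scenecrop [565.6181 167.4073]
86 0.1 topcrop [507.7644 445.4393] scenecrop [520.5411 245.3139]
90 0.05 topcrop [467.0326 429.0958] scenecrop [567.99   169.9273]
90 0.1 topcrop [507.7876 437.921 ] scenecrop [525.1389 250.49  ]
-7.4 (-170, 65) [506.1556 595.1992] [401.5389 243.7998]
-7.4 (170, 65) [558.0925  64.9   ] [414.5231 111.225 ]
-7.4 (-170, -65) [717.4269 622.1893] [454.3567 250.5473]
-5 (-170, 65) [512.0363 590.0736] [403.0091 242.5184]
-5 (170, 65) [541.4425  57.8551] [410.3606 109.4638]
-5 (-170, -65) [723.7932 608.1883] [455.9483 247.0471]
-4 (-170, 65) [514.419  587.8652] [403.6047 241.9663]
-4 (170, 65) [534.4289  55.1186] [408.6072 108.7796]
-4 (-170, -65) [726.2649 602.2781] [456.5662 245.5695]
```

```bash
cat >> h.py <<'E'
def insert_pose(M,d,yaw=-97.4,pitch=50,t=35,gx=.029):
    """tool pose with dipstick origin d out of the mouth M along the tube axis"""
    xd,yd=stick(yaw,pitch);return grasp_pose(M-xd*(d+gx),xd,yd,t)
E
python3 - <<'E'
from h import *
p,Q=insert_pose(np.array([.538,-.2037,.141]),.165);print(p);plan(p,Q,2)
E
```

```text
[ 0.55226084 -0.09389764  0.34177262]
dist 0.36 ang 50.76
off [-0.1685, 0.04, 0.049] ang [-0.0167, 0.5527, -0.1113]
off [-0.1763, 0.0245, -0.0267] ang [-0.0167, 0.5527, -0.1113]
```

drive_tool:
  deltas:
    - {"gripper": 255, "offset": [-0.034, 0.008, 0.01], "angular": [-0.003, 0.11, -0.022]}
    - {"gripper": 255, "offset": [-0.068, 0.016, 0.02], "angular": [-0.007, 0.221, -0.045]}
    - {"gripper": 255, "offset": [-0.101, 0.024, 0.029], "angular": [-0.01, 0.332, -0.067]}
    - {"gripper": 255, "offset": [-0.135, 0.032, 0.039], "angular": [-0.013, 0.442, -0.089]}
    - {"gripper": 255, "offset": [-0.168, 0.04, 0.049], "angular": [-0.017, 0.553, -0.111]}

```text
t: 4.6
eef_pos: [0.5618, 0.0759, 0.2822]
tool_rot: [0.047, 0.775, 0.626, -0.075]
contact_force: [0.7, 0.0, -0.5]
gripper_width: 0.176
grasp_force: 68.2
```

drive_tool:
  deltas:
    - {"gripper": 255, "offset": [-0.036, 0.005, -0.005], "angular": [-0.003, 0.11, -0.022]}
    - {"gripper": 255, "offset": [-0.072, 0.01, -0.01], "angular": [-0.007, 0.221, -0.045]}
    - {"gripper": 255, "offset": [-0.108, 0.015, -0.016], "angular": [-0.01, 0.332, -0.067]}
    - {"gripper": 255, "offset": [-0.144, 0.02, -0.021], "angular": [-0.013, 0.442, -0.089]}
    - {"gripper": 255, "offset": [-0.176, 0.025, -0.027], "angular": [-0.017, 0.553, -0.111]}

```text
t: 5.1
eef_pos: [0.5513, -0.0946, 0.3396]
tool_rot: [-0.087, 0.745, 0.654, 0.097]
contact_force: [0.7, -0.2, -0.4]
gripper_width: 0.177
grasp_force: 68.2
```

drive_tool:
  deltas:
    - {"gripper": 255, "offset": [0, 0, 0], "angular": [0, 0, 0]}
    - {"gripper": 255, "offset": [0, 0, 0], "angular": [0, 0, 0]}

```text
t: 5.3
eef_pos: [0.5516, -0.0946, 0.3388]
tool_rot: [-0.087, 0.746, 0.653, 0.095]
contact_force: [0.5, 1.1, -0.9]
gripper_width: 0.177
grasp_force: 68.3
```

Run:
```python
from h import *
p,Q=insert_pose(np.array([.538,-.2037,.141]),.165);plan(p,Q)
print(np.round(bot.get_obs()["q"],3))
def g(im,x,y,w,h,k):
    c=cv2.resize(im[y:y+h,x:x+w],None,fx=k,fy=k,interpolation=cv2.INTER_CUBIC)
    for i in range(0,w,10):
        cv2.line(c,(i*k,0),(i*k,4),(0,0,255),1)
        if i%20==0: cv2.putText(c,str(x+i),(i*k,16),0,.35,(0,0,255),1)
    for j in range(0,h,10):
        cv2.line(c,(0,j*k),(4,j*k),(0,0,255),1)
        if j%20==0: cv2.putText(c,str(y+j),(6,j*k+4),0,.35,(0,0,255),1)
    return c
ims={n:optics.read_camera(n) for n in("top","scene","wrist")}
for n in ims: cv2.imwrite(f"pics/pre_{n}.png",ims[n])
w=optics.camera_model("wrist");np.save("w3.npy",w,allow_pickle=True)
a=g(ims["top"],310,150,100,75,4);b=g(ims["scene"],180,180,100,75,4);c=cv2.resize(ims["wrist"],(400,300))
c=g(ims["wrist"],200,220,133,100,3)[:300,:400] if 0 else c
d=g(ims["wrist"],210,270,100,75,4)
cv2.imwrite("pics/pre.png",np.vstack([np.hstack([a,b]),np.hstack([c,d])]))
P,T=tool();Z=T.as_matrix()[:,2]
xd=T.apply([np.cos(np.radians(35))*-1,0,np.sin(np.radians(35))]);print("xd",xd,"pitch",np.degrees(np.arcsin(-xd[2])))
Gp=P+.054*Z;tip=Gp+.149*xd;col=Gp+.029*xd;print("tip",tip)
for n in ims:
    m=optics.camera_model(n) if n!="wrist" else w
    print(n,"tip",proj(m,tip),"col",proj(m,col),"mouth",proj(m,[.538,-.2037,.141]))
```

```text
dist 0.0031 ang 0.45
off [0.0015, 0.0005, -0.0026] ang [-0.0053, 0.0055, -0.0064]
[-0.261  0.297  0.542  1.816 -0.448  1.15   0.333]
xd [-0.08546757 -0.64002967 -0.7635819 ] pitch 49.78099585897841
tip [ 0.54099406 -0.17250131  0.1725028 ]
top tip [368.93832738 196.44094867] col [336.96222399 184.2340704 ] mouth [380.81949658 199.90523659]
scene tip [224.80052773 234.51047437] col [255.37274237 185.65779379] mouth [212.90217461 251.98042548]
wrist tip [274.52901148 382.51660988] col [274.18676676 327.82502135] mouth [276.02437794 398.79486628]
```

View pics/pre.png

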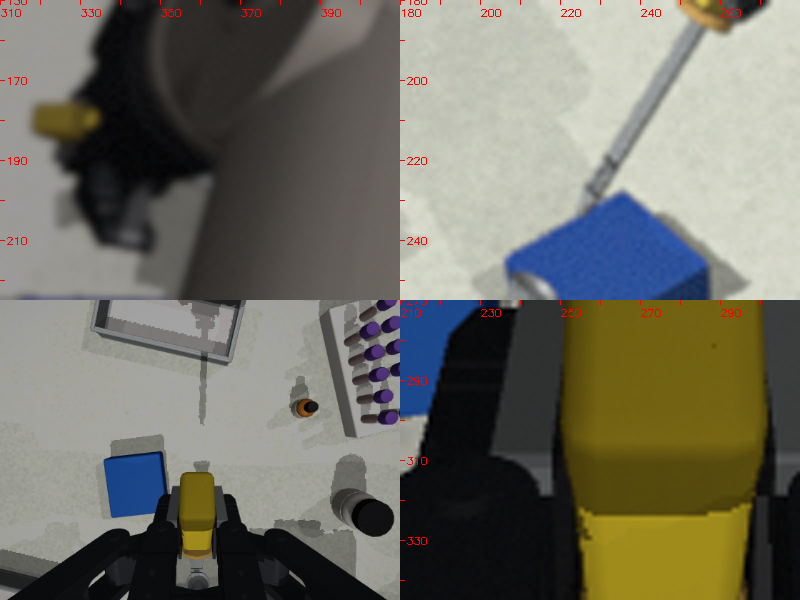

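In the scene crop the tip is at about (226,232.5), aimed at the mouth near (213,252). The wrist view shows the mouth just below the grip, around (276,389). I'll enlarge both around those points.

Run:
```python
import cv2,numpy as np
def g(im,x,y,w,h,k):
    c=cv2.resize(im[y:y+h,x:x+w],None,fx=k,fy=k,interpolation=cv2.INTER_CUBIC)
    for i in range(0,w,5):
        cv2.line(c,(i*k,0),(i*k,6),(0,0,255),1)
        if i%10==0: cv2.putText(c,str(x+i),(i*k,16),0,.35,(0,0,255),1)
    for j in range(0,h,5):
        cv2.line(c,(0,j*k),(6,j*k),(0,0,255),1)
        if j%10==0: cv2.putText(c,str(y+j),(8,j*k+4),0,.35,(0,0,255),1)
    return c
s=cv2.imread("pics/pre_scene.png");w=cv2.imread("pics/pre_wrist.png")
W=g(w,251,345,50,75,8);W=np.clip(W.astype(float)*1.5,0,255).astype(np.uint8)
cv2.imwrite("pics/pre2.png",np.hstack([g(s,198,195,50,75,8),W]))
```

```text
(no output)
```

View pics/pre2.png

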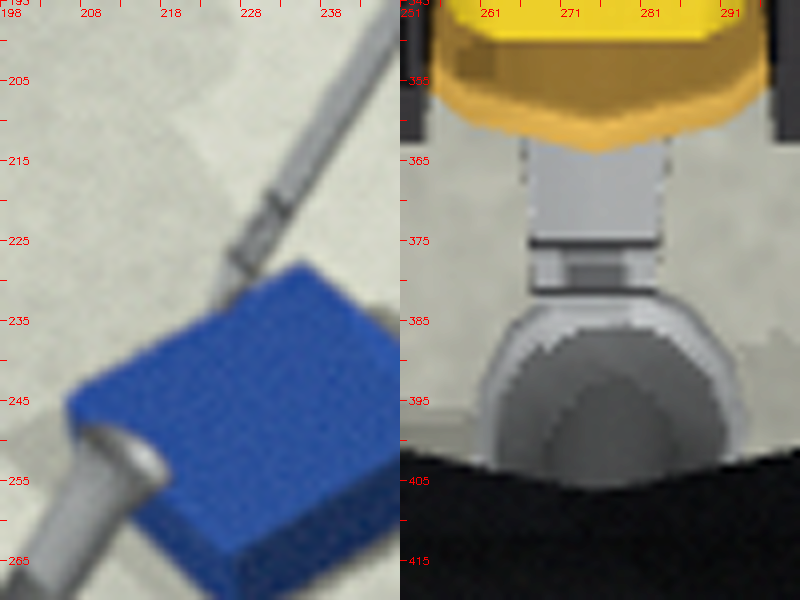

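The scene view shows the blade axis extrapolating straight onto the mouth centre. In the wrist view the mouth is about 2.2 px (1.9 mm) to the +tool-y side of the blade. I'll correct for that and bring the tip close to the mouth.

Run:
```python
from h import *
M=np.array([.538,-.2037,.141])+.0019*np.array([.992,-.12,0]);print(M)
p,Q=insert_pose(M,.125,yaw=-96.8);plan(p,Q)
```

```text
[ 0.5398848 -0.203928   0.141    ]
dist 0.0397 ang 0.57
off [-0.0348, 0.0014, 0.0191] ang [-0.0048, 0.0048, -0.0108]
```

drive_tool:
  deltas:
    - {"gripper": 255, "offset": [-0.01, 0.0015, 0.006], "angular": [-0.005, 0.005, -0.011]}
    - {"gripper": 255, "offset": [-0.02, 0.0015, 0.012], "angular": [-0.005, 0.005, -0.011]}
    - {"gripper": 255, "offset": [-0.03, 0.0015, 0.017], "angular": [-0.005, 0.005, -0.011]}
    - {"gripper": 255, "offset": [-0.035, 0.0015, 0.019], "angular": [-0.005, 0.005, -0.011]}
    - {"gripper": 255, "offset": [-0.035, 0.0015, 0.019], "angular": [-0.005, 0.005, -0.011]}

```text
t: 5.95
eef_pos: [0.5497, -0.1225, 0.3113]
tool_rot: [-0.086, 0.743, 0.657, 0.098]
contact_force: [-0.6, 0.0, -1.1]
gripper_width: 0.181
grasp_force: 68.3
```

Run:
```python
from h import *
M=np.array([.5399,-.2039,.141])
p,Q=insert_pose(M,.125,yaw=-96.8);plan(p,Q)
def g(im,x,y,w,h,k):
    c=cv2.resize(im[y:y+h,x:x+w],None,fx=k,fy=k,interpolation=cv2.INTER_CUBIC)
    for i in range(0,w,5):
        cv2.line(c,(i*k,0),(i*k,6),(0,0,255),1)
        if i%10==0: cv2.putText(c,str(x+i),(i*k,16),0,.35,(0,0,255),1)
    for j in range(0,h,5):
        cv2.line(c,(0,j*k),(6,j*k),(0,0,255),1)
        if j%10==0: cv2.putText(c,str(y+j),(8,j*k+4),0,.35,(0,0,255),1)
    return c
s=optics.read_camera("scene");w=optics.read_camera("wrist");cv2.imwrite("pics/a_s.png",s);cv2.imwrite("pics/a_w.png",w)
W=np.clip(g(w,251,345,50,75,8).astype(float)*1.6,0,255).astype(np.uint8)
cv2.imwrite("pics/a2.png",np.hstack([g(s,198,195,50,75,8),W]))
P,T=tool();xd=T.apply([-np.cos(np.radians(35)),0,np.sin(np.radians(35))]);zd=T.apply([-np.sin(np.radians(35)),0,-np.cos(np.radians(35))])
O=P+.054*T.as_matrix()[:,2]+.029*xd;ms=optics.camera_model("scene");mw=optics.camera_model("wrist")
for nm,X in(("tip",O+.12*xd),("mk112",O+.112*xd),("rim+z",O+.0155*zd),("rimback+z",O-.006*xd+.0155*zd),("M",M)): print(nm,proj(ms,X),proj(mw,X))
```

```text
dist 0.003 ang 0.24
off [0.0028, -0.0001, 0.001] ang [0.0022, 0.0007, -0.0048]
tip [213.68848649 250.8681443 ] [274.50427357 382.5304393 ]
mk112 [215.62204215 247.70951526] [274.48982426 380.16275381]
rim+z [237.89080957 200.71830953] [274.12274244 364.84481125]
rimback+z [239.42932799 198.1903695 ] [274.09251577 361.30520739]
M [213.36764165 252.53158661] [273.66849583 380.15929424]
```

View pics/a2.png

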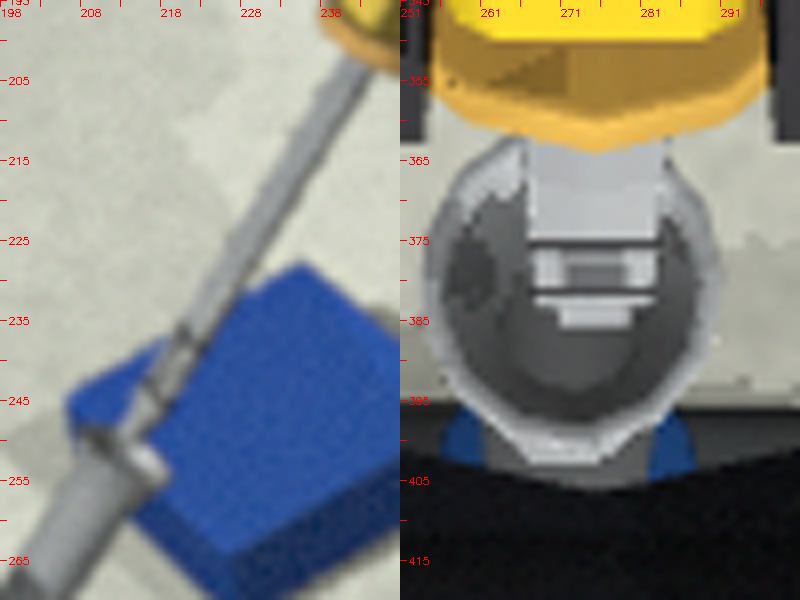

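The wrist view shows the tip at (275.4,385.6) inside the flare. The mouth centre is at about (272.5,382), so the stick has to go about 2 mm toward -tool y. The tip also sits about 3 mm toward +z, and the collar and tip rows put the stick's pitch in the hand about 1.2° short. I'll correct both and enter gently.

drive_tool:
  deltas:
    - {"gripper": 255, "offset": [0, -0.002, 0], "angular": [0, 0.027, 0]}
    - {"gripper": 255, "offset": [0, -0.002, 0], "angular": [0, 0.027, 0]}
    - {"gripper": 255, "offset": [-0.008, -0.002, 0.006], "angular": [0, 0.027, 0]}
    - {"gripper": 255, "offset": [-0.016, -0.002, 0.0115], "angular": [0, 0.027, 0]}
    - {"gripper": 255, "offset": [-0.016, -0.002, 0.0115], "angular": [0, 0.027, 0]}

```text
t: 6.55
eef_pos: [0.5457, -0.1352, 0.2954]
tool_rot: [-0.093, 0.742, 0.656, 0.105]
contact_force: [-0.7, 0.8, -1.3]
gripper_width: 0.179
grasp_force: 68.3
```

Run:
```python
from h import *
P,T=tool();o=bot.get_obs()
print("F tool",np.round(T.inv().apply(o["contact_force"]),2),"tq",np.round(T.inv().apply(o["torque"]),3))
p,Q=insert_pose(np.array([.5379,-.2039,.141]),.105,yaw=-96.8,pitch=51.2);plan(p,Q)
w=optics.read_camera("wrist");cv2.imwrite("pics/b_w.png",w)
c=cv2.resize(w[345:420,251:301],None,fx=8,fy=8,interpolation=cv2.INTER_CUBIC)
c=np.clip(c.astype(float)*1.6,0,255).astype(np.uint8)
for i in range(0,50,5): cv2.line(c,(i*8,0),(i*8,6),(0,0,255),1);cv2.putText(c,str(251+i),(i*8,16),0,.3,(0,0,255),1)
for i in range(0,75,5): cv2.putText(c,str(345+i),(0,i*8+4),0,.3,(0,0,255),1)
cv2.imwrite("pics/b.png",c)
```

```text
F tool [ 0.28 -0.75  1.43] tq [-0.043 -0.359  0.026]
dist 0.0019 ang 0.28
off [0.0003, 0.0003, -0.0019] ang [0.0016, 0.0006, -0.0059]
```

Run:
```python
import cv2
for f in("a","b"):
    g=cv2.cvtColor(cv2.imread(f"pics/{f}_w.png"),cv2.COLOR_BGR2GRAY)
    for r in(370,374,380,388): print(f,r,' '.join(map(str,g[r,250:302])))
    print("col275",' '.join(map(str,g[362:408,275])));print("col272",' '.join(map(str,g[362:408,272])))
```

```text
a 370 122 121 121 120 120 119 82 75 87 111 102 69 67 66 67 69 74 120 117 116 116 117 117 118 119 121 121 121 121 120 121 121 120 106 107 102 98 88 83 111 121 122 120 122 120 117 118 119 119 119 119 118
a 374 121 121 119 116 85 75 76 71 64 48 63 62 64 62 63 60 66 116 114 115 115 115 116 117 118 119 118 118 120 119 120 119 117 57 59 51 78 88 90 90 110 121 122 122 110 109 117 118 120 119 117 116
a 380 121 119 117 109 90 90 58 40 40 39 40 39 41 52 54 45 47 62 116 114 114 90 66 67 67 68 68 68 71 96 118 117 87 52 53 53 54 55 63 91 98 100 107 107 108 108 107 106 105 103 103 104
a 388 90 90 89 89 90 102 91 75 57 47 46 43 42 41 40 44 46 47 49 50 51 52 51 52 51 50 49 47 46 43 36 39 39 39 42 41 45 74 93 106 111 111 111 110 109 107 108 109 110 111 109 110
col275 122 119 117 117 116 117 116 120 121 120 120 121 119 44 71 95 70 70 68 48 115 113 119 102 51 49 50 49 50 49 48 33 33 32 33 43 71 85 95 113 111 59 59 58 23 12
col272 120 116 114 113 113 113 114 118 117 118 117 117 116 43 68 93 67 68 66 47 113 113 120 104 51 51 51 52 51 52 51 46 33 31 31 35 66 83 113 108 115 59 59 47 13 12
b 370 126 124 124
[... 352 characters left out ...]
122 120 118 118
b 380 123 122 121 119 117 117 106 92 90 77 56 55 42 54 53 38 39 60 116 116 115 91 67 68 68 69 69 69 74 118 118 117 86 48 46 43 41 51 51 53 53 53 55 57 90 99 101 105 109 109 108 108
b 388 104 103 102 101 100 101 119 118 107 93 83 66 48 46 46 44 42 41 44 46 48 49 51 52 53 54 53 53 52 51 50 49 48 45 41 35 39 41 40 41 41 42 66 85 102 108 108 106 105 105 105 107
col275 123 120 120 121 121 122 121 122 121 121 121 121 119 45 72 96 70 71 69 44 57 66 56 55 54 53 54 53 54 53 53 52 38 31 32 33 60 78 88 123 117 117 116 60 21 11
col272 122 119 120 119 119 119 119 119 118 118 119 118 117 44 70 95 69 69 67 44 60 66 57 56 51 51 51 51 51 52 51 42 34 34 37 42 70 84 114 117 112 113 113 46 12 12
```

The wrist profile puts the mouth centre at col 276.3 and the blade at 275.2, with the tip in the flare and almost no force. I'll keep advancing.

drive_tool:
  deltas:
    - {"gripper": 255, "offset": [-0.003, 0.0005, 0.0035], "angular": [0, 0, 0]}
    - {"gripper": 255, "offset": [-0.0075, 0.0005, 0.0065], "angular": [0, 0, 0]}
    - {"gripper": 255, "offset": [-0.012, 0.0005, 0.0095], "angular": [0, 0, 0]}
    - {"gripper": 255, "offset": [-0.016, 0.0005, 0.012], "angular": [0, 0, 0]}
    - {"gripper": 255, "offset": [-0.016, 0.0005, 0.012], "angular": [0, 0, 0]}

```text
t: 7.1
eef_pos: [0.5453, -0.1466, 0.2802]
tool_rot: [-0.093, 0.742, 0.656, 0.106]
contact_force: [-0.0, 0.2, -0.5]
gripper_width: 0.178
grasp_force: 68.3
```

```bash
cat > st.py <<'E'
from h import *
import sys
d=float(sys.argv[1])
P,T=tool();o=bot.get_obs()
print("F tool",np.round(T.inv().apply(o["contact_force"]),2),"tq",np.round(T.inv().apply(o["torque"]),3))
p,Q=insert_pose(np.array([.5379,-.2039,.141]),d,yaw=-96.8,pitch=51.2);plan(p,Q)
if len(sys.argv)>2:
    g=cv2.cvtColor(optics.read_camera("wrist"),cv2.COLOR_BGR2GRAY);cv2.imwrite("pics/%s.png"%sys.argv[2],g)
    for r in(370,380,388): print(r,' '.join(map(str,g[r,250:302])))
    print("col275",' '.join(map(str,g[362:408,275])))
E
python3 st.py .085 c_w
```

```text
F tool [ 0.03 -0.02  0.5 ] tq [-0.008 -0.296  0.039]
dist 0.0021 ang 0.23
off [-0.0009, -0.0006, -0.0018] ang [0.0029, 0.0001, -0.0043]
370 125 124 122 104 79 97 94 57 45 45 45 45 45 46 47 47 59 124 119 120 120 120 120 121 121 123 123 123 122 122 122 124 121 91 50 49 48 49 48 49 58 62 93 101 98 100 124 124 122 121 121 121
380 124 121 119 110 96 93 79 55 52 50 50 48 47 46 39 43 46 40 56 54 54 42 31 31 31 30 29 29 31 52 52 51 40 44 39 43 45 45 46 46 47 49 73 94 106 108 110 110 110 111 110 109
388 92 91 91 92 92 92 109 109 96 84 74 63 44 42 41 40 38 37 37 46 52 53 53 53 54 53 53 52 51 49 40 34 35 37 38 38 39 48 75 91 108 117 114 112 111 112 112 112 110 109 110 111
col275 124 122 122 123 123 123 123 123 123 122 122 123 121 44 36 49 36 32 30 20 51 54 52 53 53 53 53 52 39 34 34 32 47 73 86 116 124 119 120 118 61 62 62 61 25 12
```

No contact force and the blade is centred within 1 mm, so I'll go on along the axis.

drive_tool:
  deltas:
    - {"gripper": 255, "offset": [-0.0083, -0.0005, 0.0056], "angular": [0, 0, 0]}
    - {"gripper": 255, "offset": [-0.0166, -0.0005, 0.0111], "angular": [0, 0, 0]}
    - {"gripper": 255, "offset": [-0.021, -0.0005, 0.014], "angular": [0, 0, 0]}
    - {"gripper": 255, "offset": [-0.025, -0.0005, 0.0167], "angular": [0, 0, 0]}
    - {"gripper": 255, "offset": [-0.025, -0.0005, 0.0167], "angular": [0, 0, 0]}

```text
t: 7.65
eef_pos: [0.5425, -0.1657, 0.2571]
tool_rot: [-0.093, 0.742, 0.656, 0.106]
contact_force: [-0.5, 0.2, -0.4]
gripper_width: 0.173
grasp_force: 68.3
```

```bash
python3 st.py .055 d_w
```

```text
F tool [ 0.06 -0.53  0.45] tq [-0.003 -0.358 -0.039]
dist 0.0015 ang 0.23
off [-0.0005, -0.0001, -0.0014] ang [0.0027, -0.0, -0.0045]
370 123 120 84 106 97 91 75 51 51 50 49 48 47 46 43 46 49 58 57 58 54 53 53 54 54 55 55 55 55 56 55 55 54 52 47 43 41 43 43 44 44 45 45 46 71 89 104 113 113 113 113 112
380 93 93 93 93 95 113 112 113 124 119 112 104 92 83 72 60 42 41 39 38 38 38 38 35 35 35 35 35 35 35 35 36 36 38 43 58 69 75 86 101 115 118 108 108 109 110 111 112 113 112 112 110
388 88 86 86 87 89 90 91 93 89 28 35 51 56 80 101 106 109 112 116 117 117 118 119 120 121 122 123 122 122 120 119 117 115 113 104 60 58 51 71 108 91 91 93 93 93 92 92 92 93 95 114 115
col275 127 124 79 65 65 60 60 60 55 56 55 55 53 18 31 43 30 39 35 35 36 63 78 89 119 122 122 123 123 123 121 64 62 62 63 63 64 63 63 49 45 44 45 44 20 14
```

drive_tool:
  deltas:
    - {"gripper": 255, "offset": [-0.0083, 0, 0.0056], "angular": [0, 0, 0]}
    - {"gripper": 255, "offset": [-0.0166, 0, 0.0111], "angular": [0, 0, 0]}
    - {"gripper": 255, "offset": [-0.021, 0, 0.014], "angular": [0, 0, 0]}
    - {"gripper": 255, "offset": [-0.025, 0, 0.0165], "angular": [0, 0, 0]}
    - {"gripper": 255, "offset": [-0.025, 0, 0.0165], "angular": [0, 0, 0]}

```text
t: 8.2
eef_pos: [0.5403, -0.185, 0.2344]
tool_rot: [-0.093, 0.742, 0.656, 0.106]
contact_force: [0.5, -0.2, -0.8]
gripper_width: 0.177
grasp_force: 68.3
```

```bash
python3 st.py .025
```

```text
F tool [-0.32  0.47  0.73] tq [ 0.032 -0.336 -0.011]
dist 0.0007 ang 0.23
off [-0.0002, -0.0001, -0.0006] ang [0.0029, -0.0001, -0.0042]
```

drive_tool:
  deltas:
    - {"gripper": 255, "offset": [-0.0066, 0, 0.0044], "angular": [0, 0, 0]}
    - {"gripper": 255, "offset": [-0.0116, 0, 0.0078], "angular": [0, 0, 0]}
    - {"gripper": 255, "offset": [-0.0141, 0, 0.0095], "angular": [0, 0, 0]}
    - {"gripper": 255, "offset": [-0.0158, 0, 0.0106], "angular": [0, 0, 0]}

```text
t: 8.6
eef_pos: [0.5391, -0.1968, 0.22]
tool_rot: [-0.093, 0.741, 0.656, 0.106]
contact_force: [-0.4, -0.2, -0.7]
gripper_width: 0.18
grasp_force: 68.3
```

drive_tool:
  deltas:
    - {"gripper": 255, "offset": [-0.0012, 0, 0.0008], "angular": [0, 0, 0]}
    - {"gripper": 255, "offset": [-0.0025, 0, 0.0017], "angular": [0, 0, 0]}

```text
t: 8.8
eef_pos: [0.5389, -0.1985, 0.2181]
tool_rot: [-0.093, 0.741, 0.656, 0.106]
contact_force: [0.3, 0.0, 0.2]
gripper_width: 0.174
grasp_force: 68.3
```

```bash
python3 st.py 0
```

```text
F tool [ 0.11  0.26 -0.19] tq [ 0.121 -0.404  0.05 ]
dist 0.0036 ang 0.21
off [-0.003, -0.0004, 0.0018] ang [0.0038, -0.0004, -0.0027]
```

drive_tool:
  deltas:
    - {"gripper": 255, "offset": [-0.0012, 0, 0.0008], "angular": [0, 0, 0]}
    - {"gripper": 255, "offset": [-0.0025, 0, 0.0017], "angular": [0, 0, 0]}

```text
t: 9.0
eef_pos: [0.5387, -0.2004, 0.2158]
tool_rot: [-0.093, 0.741, 0.656, 0.106]
contact_force: [-0.5, -0.8, 0.2]
gripper_width: 0.179
grasp_force: 68.3
```

drive_tool:
  deltas:
    - {"gripper": 255, "offset": [-0.0008, 0, 0.0006], "angular": [0, 0, 0]}
    - {"gripper": 255, "offset": [-0.0012, 0, 0.0008], "angular": [0, 0, 0]}

```text
t: 9.2
eef_pos: [0.5385, -0.2014, 0.2145]
tool_rot: [-0.093, 0.741, 0.656, 0.106]
contact_force: [-0.4, -0.1, 0.4]
gripper_width: 0.178
grasp_force: 68.3
```

drive_tool:
  deltas:
    - {"gripper": 255, "offset": [-0.0008, 0, 0.0006], "angular": [0, 0, 0]}
    - {"gripper": 255, "offset": [-0.0012, 0, 0.0008], "angular": [0, 0, 0]}

```text
t: 9.4
eef_pos: [0.5384, -0.2023, 0.2135]
tool_rot: [-0.093, 0.741, 0.656, 0.106]
contact_force: [-0.9, -0.7, 0.1]
gripper_width: 0.178
grasp_force: 68.3
```

```bash
python3 st.py 0
```

```text
F tool [-0.77 -0.84 -0.32] tq [ 0.084 -0.333  0.034]
dist 0.0025 ang 0.21
off [0.0019, -0.0003, -0.0015] ang [0.0037, -0.0003, -0.003]
```

drive_tool:
  deltas:
    - {"gripper": 255, "offset": [-0.0008, 0, 0.0006], "angular": [0, 0, 0]}
    - {"gripper": 255, "offset": [-0.0012, 0, 0.0008], "angular": [0, 0, 0]}

```text
t: 9.6
eef_pos: [0.5385, -0.2025, 0.2132]
tool_rot: [-0.093, 0.741, 0.656, 0.107]
contact_force: [-2.5, 3.3, 8.9]
gripper_width: 0.176
grasp_force: 69.5
```

drive_tool:
  deltas:
    - {"gripper": 255, "offset": [-0.0008, 0, 0.0006], "angular": [0, 0, 0]}
    - {"gripper": 255, "offset": [-0.0012, 0, 0.0008], "angular": [0, 0, 0]}

```text
t: 9.8
eef_pos: [0.5386, -0.2026, 0.2131]
tool_rot: [-0.094, 0.741, 0.657, 0.108]
contact_force: [-5.5, 6.1, 17.2]
gripper_width: 0.18
grasp_force: 70.5
```

```bash
python3 st.py 0
python3 - <<'E'
from h import *
s=optics.read_camera("scene");w=optics.read_camera("wrist")
cv2.imwrite("pics/e.png",np.hstack([cv2.resize(s[215:275,190:240],None,fx=8,fy=8,interpolation=cv2.INTER_CUBIC),cv2.resize(w[345:405,251:301],None,fx=8,fy=8,interpolation=cv2.INTER_CUBIC)]))
g=cv2.cvtColor(w,cv2.COLOR_BGR2GRAY)
for c in(257,262,275): print(c,' '.join(map(str,g[350:400,c])))
E
```

```text
F tool [ 10.01  -6.19 -14.95] tq [1.365 1.352 0.254]
dist 0.003 ang 0.31
off [0.0023, -0.0005, -0.0018] ang [0.0035, -0.0057, -0.0012]
257 93 91 91 92 103 121 127 124 121 103 95 91 64 62 58 57 58 57 58 57 58 56 56 56 54 52 51 48 48 47 45 45 42 41 42 41 41 40 40 40 40 40 41 39 39 39 48 48 47 49
262 75 75 74 74 75 76 100 117 129 126 130 121 118 118 118 118 116 71 64 64 64 65 65 64 64 65 64 64 64 65 64 64 64 65 64 65 64 64 64 64 65 64 64 65 65 65 64 64 54 49
275 108 93 93 93 93 94 94 93 93 106 132 143 137 134 133 133 133 133 133 133 129 70 71 71 69 70 70 71 70 69 70 70 59 48 47 47 47 47 47 46 46 46 46 47 45 46 46 47 46 46
```

Contact rose sharply, to about 17 N along the axis, at the expected depth. I'll use the last picture to confirm the collar is seated.

View pics/e.png

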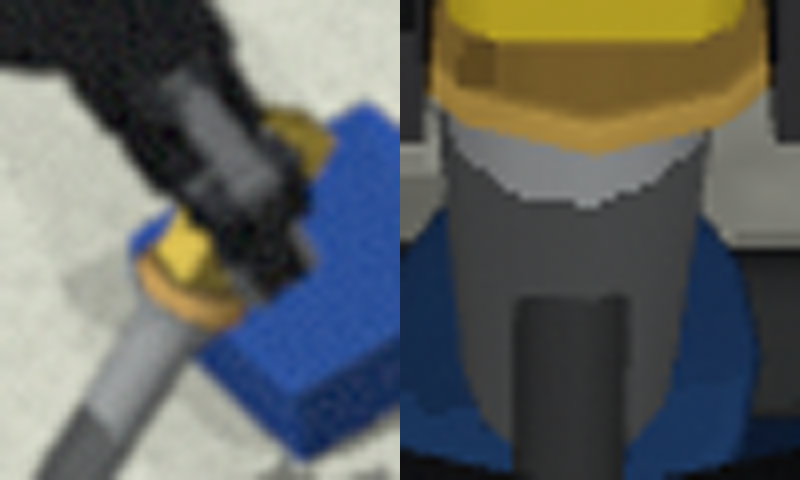

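The collar sits flush on the mouth in both views. I'll hold briefly, then draw it out along the axis.

drive_tool:
  deltas:
    - {"gripper": 255, "offset": [0, 0, 0], "angular": [0, 0, 0]}
    - {"gripper": 255, "offset": [0, 0, 0], "angular": [0, 0, 0]}
    - {"gripper": 255, "offset": [0.004, 0, -0.0027], "angular": [0, 0, 0]}
    - {"gripper": 255, "offset": [0.012, 0, -0.008], "angular": [0, 0, 0]}
    - {"gripper": 255, "offset": [0.021, 0, -0.014], "angular": [0, 0, 0]}

```text
t: 10.4
eef_pos: [0.5402, -0.1876, 0.2309]
tool_rot: [-0.093, 0.741, 0.656, 0.106]
contact_force: [0.3, -0.1, 0.0]
gripper_width: 0.178
grasp_force: 68.3
```

drive_tool:
  deltas:
    - {"gripper": 255, "offset": [0.0125, 0, -0.0083], "angular": [0, 0, 0]}
    - {"gripper": 255, "offset": [0.025, 0, -0.0167], "angular": [0, 0, 0]}
    - {"gripper": 255, "offset": [0.0374, 0, -0.025], "angular": [0, 0, 0]}
    - {"gripper": 255, "offset": [0.05, 0, -0.0334], "angular": [0, 0, 0]}
    - {"gripper": 255, "offset": [0.0582, 0, -0.0389], "angular": [0, 0, 0]}

```text
t: 10.9
eef_pos: [0.546, -0.1419, 0.2858]
tool_rot: [-0.092, 0.741, 0.657, 0.107]
contact_force: [-0.5, -0.5, -0.2]
gripper_width: 0.18
grasp_force: 68.3
```

drive_tool:
  deltas:
    - {"gripper": 255, "offset": [0.0125, 0, -0.0083], "angular": [0, 0, 0]}
    - {"gripper": 255, "offset": [0.025, 0, -0.0167], "angular": [0, 0, 0]}
    - {"gripper": 255, "offset": [0.0374, 0, -0.025], "angular": [0, 0, 0]}
    - {"gripper": 255, "offset": [0.05, 0, -0.0334], "angular": [0, 0, 0]}
    - {"gripper": 255, "offset": [0.05, 0, -0.0334], "angular": [0, 0, 0]}

```text
t: 11.4
eef_pos: [0.551, -0.1033, 0.3321]
tool_rot: [-0.092, 0.74, 0.657, 0.108]
contact_force: [0.2, -0.6, 0.2]
gripper_width: 0.175
grasp_force: 68.3
```

```bash
python3 st.py .15
python3 - <<'E'
from h import *
# final: level, tip over tray centre. Tray centre from rim corners (top & scene mean)
c=np.array([.5369,.1308]);print(bot.get_obs()["t"])
xd,yd=stick(-107,1.2)   # tool pitched 1.2 deg more, stick in hand sits 1.2 less
G=np.array([*(c-.147*xd[:2]/np.linalg.norm(xd[:2])),.135]);print("G",G)
p,Q=grasp_pose(G,xd,yd,35);print(p);plan(p,Q,3)
E
```

```text
F tool [-0.51  0.31 -0.36] tq [-0.006 -0.297 -0.003]
dist 0.0045 ang 0.31
off [-0.0041, -0.0011, -0.0015] ang [0.0065, -0.0015, 0.0012]
11.4
G [0.57987864 0.2713768  0.135     ]
[0.58866148 0.30010416 0.17987316]
dist 0.4328 ang 51.05
off [0.1154, -0.0038, 0.0865] ang [0.0141, -0.3701, 0.0765]
off [0.1349, -0.0106, 0.0499] ang [0.0141, -0.3701, 0.0765]
off [0.1427, -0.0187, 0.0094] ang [0.0141, -0.3701, 0.0765]
```

It's out, with the tip about 26 mm clear of the mouth. Now I'll carry it over the tray and level it.

drive_tool:
  deltas:
    - {"gripper": 255, "offset": [0, 0, 0], "angular": [0, 0, 0]}
    - {"gripper": 255, "offset": [0.02, -0.001, 0.005], "angular": [0.003, -0.09, 0.02]}
    - {"gripper": 255, "offset": [0.052, -0.002, 0.032], "angular": [0.007, -0.19, 0.04]}
    - {"gripper": 255, "offset": [0.084, -0.003, 0.059], "angular": [0.01, -0.28, 0.058]}
    - {"gripper": 255, "offset": [0.115, -0.004, 0.086], "angular": [0.014, -0.37, 0.076]}

```text
t: 11.9
eef_pos: [0.5624, 0.0296, 0.2791]
tool_rot: [-0.003, 0.768, 0.64, -0.009]
contact_force: [0.9, 0.6, -0.3]
gripper_width: 0.176
grasp_force: 68.4
```

drive_tool:
  deltas:
    - {"gripper": 255, "offset": [0.027, -0.002, 0.01], "angular": [0.003, -0.074, 0.015]}
    - {"gripper": 255, "offset": [0.054, -0.004, 0.02], "angular": [0.006, -0.148, 0.031]}
    - {"gripper": 255, "offset": [0.081, -0.006, 0.03], "angular": [0.009, -0.222, 0.046]}
    - {"gripper": 255, "offset": [0.108, -0.008, 0.04], "angular": [0.011, -0.296, 0.061]}
    - {"gripper": 255, "offset": [0.135, -0.011, 0.05], "angular": [0.014, -0.37, 0.076]}

```text
t: 12.4
eef_pos: [0.5749, 0.1639, 0.2279]
tool_rot: [0.086, 0.777, 0.611, -0.124]
contact_force: [0.7, -0.2, -0.1]
gripper_width: 0.175
grasp_force: 68.4
```

drive_tool:
  deltas:
    - {"gripper": 255, "offset": [0.035, -0.005, 0.002], "angular": [0.004, -0.09, 0.02]}
    - {"gripper": 255, "offset": [0.07, -0.009, 0.005], "angular": [0.007, -0.185, 0.038]}
    - {"gripper": 255, "offset": [0.105, -0.014, 0.007], "angular": [0.011, -0.28, 0.057]}
    - {"gripper": 255, "offset": [0.13, -0.017, 0.009], "angular": [0.013, -0.34, 0.07]}
    - {"gripper": 255, "offset": [0.143, -0.019, 0.009], "angular": [0.014, -0.37, 0.076]}

```text
t: 12.9
eef_pos: [0.5862, 0.3017, 0.175]
tool_rot: [0.172, 0.767, 0.57, -0.237]
contact_force: [-0.4, 0.5, -0.7]
gripper_width: 0.178
grasp_force: 68.4
```

drive_tool:
  deltas:
    - {"gripper": 255, "offset": [0, 0, 0], "angular": [0, 0, 0]}
    - {"gripper": 255, "offset": [0, 0, 0], "angular": [0, 0, 0]}
    - {"gripper": 255, "offset": [0, 0, 0], "angular": [0, 0, 0]}

```text
t: 13.2
eef_pos: [0.5879, 0.2961, 0.1791]
tool_rot: [0.172, 0.77, 0.568, -0.235]
contact_force: [0.6, -0.3, -0.4]
gripper_width: 0.177
grasp_force: 68.3
```

Run:
```python
from h import *
P,T=tool();a=np.radians(35+1.2)
xd=T.apply([-np.cos(np.radians(35))-np.sin(np.radians(35))*.021,0,np.sin(np.radians(35))-np.cos(np.radians(35))*.021]);G=P+.054*T.as_matrix()[:,2]
tip=G+.149*xd;print("xd",xd,"tilt",np.degrees(np.arcsin(xd[2])),"tip",tip,"t",bot.get_obs()["t"])
for n in("top","scene"):
    im=optics.read_camera(n);m=optics.camera_model(n);cv2.imwrite(f"pics/f_{n}.png",im)
    print(n,"tip pred",proj(m,tip),"grip",proj(m,G))
    hsv=cv2.cvtColor(im,cv2.COLOR_BGR2HSV);k=cv2.inRange(hsv,(20,120,80),(35,255,255));ys,xs=np.nonzero(k);print("yellow",len(xs),xs.mean() if len(xs) else 0,ys.mean() if len(xs) else 0)
```

```text
xd [-0.29638781 -0.95529744  0.00143679] tilt 0.0823218037468693 tip [0.53474208 0.12508131 0.13451975] t 13.2
top tip pred [231.98888509 202.05995041] grip [168.46903549 182.57963618]
yellow 150 166.59333333333333 182.66
scene tip pred [327.07793225 185.21600164] grip [381.98160842 168.90213888]
yellow 73 371.36986301369865 169.45205479452054
```

Run:
```python
from h import *
m=optics.camera_model("scene");P,T=tool();G=P+.054*T.as_matrix()[:,2]
a=cv2.imread("pics/pre_scene.png").astype(int);b=cv2.imread("pics/f_scene.png").astype(int)
d=np.abs(a-b).sum(2)
for c in range(322,366,4): 
    col=d[150:240,c];r=np.nonzero(col>70)[0]+150;print(c,r.tolist())
for pit in(-4,0,4):
    xd,_=stick(-107.2,pit);print(pit,[np.round(proj(m,G+s*xd),1).tolist() for s in(.029,.09,.149)])
o=bot.get_obs();print(np.abs(o["joint_vel"]).max(),o["contact_force"])
```

```text
322 [150, 151, 152, 153, 154, 155, 156, 157, 158, 159, 160, 161, 162, 163, 164, 165, 166, 167, 168, 169, 170, 171, 172, 173, 174, 175, 176, 177, 178, 179, 180, 181, 182, 183, 184, 185, 186, 222, 234, 235, 236, 237, 238]
326 [151, 152, 153, 154, 155, 156, 157, 158, 159, 160, 161, 162, 163, 164, 165, 166, 167, 168, 169, 170, 171, 172, 173, 174, 175, 176, 177, 178, 179, 180, 181, 182, 183, 184, 237]
330 [153, 154, 156, 157, 158, 159, 160, 161, 162, 163, 164, 165, 166, 167, 168, 173, 174, 175, 176, 177, 178, 179, 180, 181, 182, 183, 184, 185, 186, 187, 225, 239]
334 [154, 155, 156, 157, 158, 159, 160, 161, 166, 173, 174, 175, 176, 177, 178, 179, 180, 181, 182, 183, 184, 185, 186, 187, 188, 189, 190, 191, 192, 238, 239]
338 [176, 177, 178, 179, 180, 181, 182, 183, 184, 185, 186, 187, 189, 190, 191, 192, 193, 195, 196, 229, 234, 235, 236, 237, 238, 239]
342 [179, 180, 181, 182, 183, 184, 194, 195, 196, 197, 199, 200, 205, 206, 207, 208, 209, 210, 211, 212, 213, 214, 215, 216, 217, 218, 219, 220, 221, 222, 223, 224, 225, 226, 229, 230, 231, 232, 233, 234, 235, 236, 237, 238, 239]
346 [178, 
[... 158 characters left out ...]
]
350 [176, 177, 178, 179, 180, 216, 217, 218, 219, 220, 221, 222, 223, 224, 225, 226, 227, 228, 229, 230, 231, 232, 233, 234, 235, 236, 237, 238]
354 [175, 176, 177, 178, 179, 213, 214, 222, 223, 224, 225, 226, 227, 228, 229, 230, 231, 232, 233, 234, 235, 236]
358 [174, 175, 176, 177, 178, 217, 218, 219, 220, 228, 229, 230, 231, 232, 233, 234, 235, 236, 237]
362 [172, 173, 174, 175, 176, 177, 209, 210, 211, 217, 218, 219, 220, 221, 222, 223, 224, 225, 226, 233, 234, 235, 236, 237]
-4 [[371.8, 171.2], [349.7, 176.4], [327.6, 181.6]]
0 [[371.7, 171.8], [349.4, 178.5], [327.2, 185.1]]
4 [[371.7, 172.5], [349.3, 180.5], [327.2, 188.5]]
0.0062692886320731556 [-1.22653008 -0.41792053 -0.13588146]
```

The blade's image line matches a stick within about 3° of level, the tip is over the tray centre at about 0.135 m, and the arm is still. I'm handing in.

```bash
python3 -c "
from station import bot
print(bot.hand_in())"
```

```text
the job is handed in; nothing more can be done
None
```

I dipped the dipstick until its collar seated on the tube mouth (about 17 N along the axis), drew it out, and handed in holding it within about 3° of level, tip about 95 mm above the tray's rim; the hand-in returned no verdict.

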